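# First in, first out: solder reels in a gravity lane

## Robot

A 6-joint arm with a two-finger parallel gripper is mounted at the origin on a cart in front of the work surface, level with it; the furniture and walls round the work are solid. World frame = base frame: x ahead of the robot, y to its left, z up, the work surface at z = 0. Lengths are in m, angles in rad, forces in N, time in s.
With the tool pointing down it reaches from about 0.325 to 0.9 m from the base axis. Payload 6.1 kg.
Tool frame: the origin (TCP) lies midway between the tips of the shut fingers; the grasp point (between the pads) lies 19 mm behind it; z points along the fingers, y is the line along which they close (so a half turn about z gives the same grasp; the last joint's range is limited). The gripper opens to 87 mm and grips with 3 to 60 N. Pads are 19 mm wide; open, the fingers measure 117 mm over their backs; the gripper's body (75 mm by 190 mm) begins 51 mm behind the grasp point.
Start: joints at [-1.319, 0.22, 1.526, -0, 1.395, -0.126], TCP at [0.231, -0.581, 0.223] pointing down, gripper open.
Joint ranges: [-2.98, 2.98], [-0.91, 2.08], [0.09, 2.57], [-1.24, 4.39], [0.2, 2.65], [-2.68, 2.68]. Speed limits (rad/s): [2.57, 2.57, 3.01, 3.14, 3.14, 3.14].

## Interface

Orientations are given as [roll, pitch, yaw] about the fixed x, y, z axes, in that order (R = Rz(yaw) Ry(pitch) Rx(roll)).
In Python, from bench import r gives the robot as it stands.
- The arm moves only by the tool drive_tool, never from a script. Its argument "series" is a list of rows, each a list of 7 numbers: the shift along the tool's x, y, z in mm, then the turn, a rotation vector about the tool's x, y, z in degrees, then the closure, from 0 (fully open) to 1 (shut). In form: [[tx, ty, tz, rx, ry, rz, fingers], ...]. A call has 1 to 10 rows; each row shifts and turns the commanded pose from where the row before left it, along the tool's axes as they then stand; what a row does not reach is not made up. A row lasts 1/8 s, in which the tool goes at most 62.5 mm and 10.7 degrees, less where a joint would pass 70% of its speed; a pose out of reach is approached as far as the arm can. A call with a gripper value outside its range is refused whole. The fingers move at their own pace and stop on an object; the grip force is fixed at half the most. Time passes only in rows, so rows that do not move let the fingers close. It gives the time, the measured TCP pose, the force, the opening and the grip force at its end, in the units of the state.
- r.get_obs(): the state, without advancing time (a new reading comes with each control period).
- r.grab_frame(name): name is "scene" or "top"; returns the picture (480x640x3 uint8, blue, green, red); there is no depth.
- r.calibration(name): a dict with "vfov" (degrees; the focal length in pixels is half the picture's height over the tangent of half this angle, whatever the lens; pixels are square), "cx", "cy" (the principal point, pixels), "R" (3x3) and "t" (3): a world point X has camera coordinates R X + t. Camera axes: x right, y down, z forward; pixel columns grow to the right and rows downward; lengths in m; the calibration is good to about 2 mm. A picture is of the moment at which its call begins. calibration takes no time and is no camera call.
- r.sign_off(): hands the job in; it is judged then, once.
The state is a dict: "time_s": time; "qpos": joint angles; "dq": joint speeds; "joint_efforts": joint torques, N m; "ee_pos": TCP position; "orientation": TCP orientation; "ft_force": force on the tool from outside, world axes, zero at the start; "torque": the same for the moment, N m; "grip_width": opening from 0.0 (shut) to 1.0 (fully open); "finger_force": force on a finger pad.
Only numpy, scipy, OpenCV 4.12 (cv2) and the standard library are available. Lean on these libraries where they do the work, as an engineer would, in place of code of your own. Each camera call takes 0.05 s, during which the arm holds its last target. There are 200 camera calls.

## Task

Take the oldest solder reel, the one at the front (low end) of the sloped lane, and set it down upright in the green tray. Then load the new reel from the yellow tray into the open top of the lane, behind the others, setting it down on the lane rather than dropping it, so that the three reels stand in line against the front stop. Leave everything else on the bench where it is.

Things in the scene. Friction and masses are not known exactly. Their poses are not given: they have to be found in the camera images.
- lane: White sloped chute, fixed. Origin: on the sliding surface, centre of the front (lowest) seat, 45 mm above the bench; x uphill, y across, z square to the surface, leaning 30 deg from vertical to the low end (robot's side). Reels stand on it, axis along z, at x = 0, 62, 124 mm. Surface x -32 to 210 mm, 68 mm wide; side guides and orange front stop rise 14 mm above it.
- header_top (a point): Middle of the top edge of the blue header board (lane x 66 to 70, y +-41, z 68 to 143 mm). It stands square to the lane on the low edge of a blue cover (x 66 to 102 mm, underside 72 mm above the surface, cheeks outside the guides, y to +-43 mm). It overhangs the front seat: a tool pointing straight down cannot reach the front reel; one tilted like the lane's z can.
- load_point (a point): Point on the sliding surface, mid-lane, 165 mm uphill of the lane's origin, in the part open above (from x = 102 mm up). A reel let go here, flat on the surface, slides down by itself until it meets the reel below; likewise the reels behind slide down when the front one is taken.
- job_tray: Green square tray, fixed, 150 x 150 mm outside, walls 5 mm thick, top 14 mm above its underside, floor 5 mm thick. Origin: centre of its underside, on the bench; z up. The oldest reel goes here. Empty at the start; it may stand left or right of the rack.
- front_reel_center (a point): Reel of solder wire, grey flanges 62 mm in diameter, white winding, 55 mm high, solid all over, 0.3 to 0.5 kg. This point is the reel's centre, half-way up (27.5 mm above its lower flange); z is the reel's axis. At the start it is the oldest: it stands in the front seat of the lane.
- second_reel_center (a point): Reel of solder wire, grey flanges 62 mm in diameter, white winding, 55 mm high, solid all over, 0.3 to 0.5 kg. This point is the reel's centre, half-way up (27.5 mm above its lower flange); z is the reel's axis. At the start it stands in the second seat of the lane.
- third_reel_center (a point): Reel of solder wire, grey flanges 62 mm in diameter, white winding, 55 mm high, solid all over, 0.3 to 0.5 kg. This point is the reel's centre, half-way up (27.5 mm above its lower flange); z is the reel's axis. At the start it stands in the third seat of the lane, just uphill of the blue cover.
- new_reel_center (a point): Reel of solder wire, grey flanges 62 mm in diameter, white winding, 55 mm high, solid all over, 0.3 to 0.5 kg. This point is the reel's centre, half-way up (27.5 mm above its lower flange); z is the reel's axis. The new reel: at the start it stands upright in the yellow tray.
- goods_tray: Yellow square tray of the same size as the green one, fixed; holds the new reel at the start. Origin: centre of its underside; z up.
- bottle: White squeeze bottle with a red spout, 52 mm in diameter, 150 mm high, loose, standing behind and left of the rack. Origin: centre of its underside. Not to be disturbed.
- green_tape: Roll of green tape lying flat, 58 mm in diameter, 18 mm high, loose. Origin: centre of its underside. Not to be disturbed.
- screwdriver: Screwdriver with a yellow handle lying on the bench, 156 mm long along its y axis (handle to +y), 20 mm thick, loose. Origin: middle of its length, on the bench. Not to be disturbed.
Not all that is in view belongs to the job. What is shaped like the part that bears third_reel_center but red is not meant.

How it is judged:
By the outcome, as a careful person would: the job done as asked, in the order asked, and still so for the second after the job is handed in, with the robot touching nothing.
It also fails if it takes over 59 s, if anything falls off the work surface, if the arm or the gripper's body presses on something with over 40 N, if the wrist force passes 120 N, or if a joint passes its speed limit or range.

## Working session

There is one attempt and no reset: what is moved stays moved. The work goes in short steps, Python scripts to look and compute and a tool call to move; the robot and the scene stay as the last step left them, time stands still between calls to the robot, and variables do not carry over. Pictures are saved under pics/ and viewed, at most 10 in all, crops included, and the job is handed in when it is done.

Besides the shell and the picture viewer there is one more tool, called after "Request:" as name(argument=value, ...) on one line, values as JSON. drive_tool: Moves the arm, as the interface text tells. Its arguments: {"type":"object","properties":{"series":{"type":"array"}},"required":["series"]}

```bash
mkdir -p pics; ls; python3 - <<'E'
from bench import r
import cv2
for n in("scene","top"):
    cv2.imwrite(f"pics/{n}0.png",r.grab_frame(n)); c=r.calibration(n); print(n,c)
print(r.get_obs())
E
```

```text
pics
scene {'vfov': 56.748416802748764, 'cx': 319.98179530218255, 'cy': 243.61407228132114, 'R': array([[-0.82415785, -0.56632656,  0.00617039],
       [-0.35607719,  0.50965459, -0.78323766],
       [ 0.44042352, -0.6477086 , -0.62169179]]), 't': array([0.497597  , 0.30217867, 0.81651775])}
top {'vfov': 53.14698721482416, 'cx': 319.8639187958019, 'cy': 240.03170234599654, 'R': array([[ 0.00230411, -0.9999956 ,  0.00186663],
       [-0.99515897, -0.00247636, -0.0982471 ],
       [ 0.09825129, -0.00163122, -0.9951603 ]]), 't': array([0.05294417, 0.59556785, 1.29600039])}
{'time_s': 0.1, 'qpos': array([-1.31906314e+00,  2.21135975e-01,  1.52749630e+00,  1.06738406e-06,
        1.39466694e+00, -1.26075909e-01]), 'dq': array([-0.00099914,  0.00031453, -0.00200601, -0.0008836 ,  0.00113272,
        0.00035098]), 'joint_efforts': array([ 4.67830632e-04, -4.95948136e+01, -3.88518620e+01,  7.00469851e-02,
        5.15034457e-02, -3.90946138e-05]), 'ee_pos': array([ 0.23042674, -0.58038444,  0.22155384]), 'orientation': array([-3.13989977e+00, -2.15628934e-04,  3.77808722e-01]), 'ft_force': array([0.56556913, 0.06496114, 0.31807032]), 'torque': array([-0.01782323,  0.02012583, -0.07012822]), 'finger_force': 0.0, 'grip_width': 0.9962855188779811}
```

View pics/scene0.png

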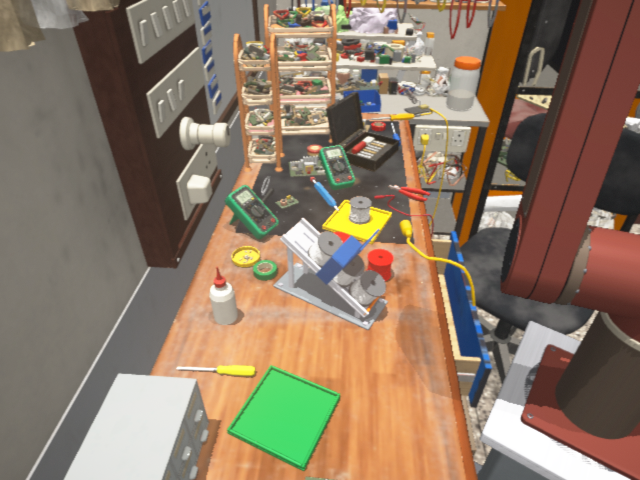

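View pics/top0.png

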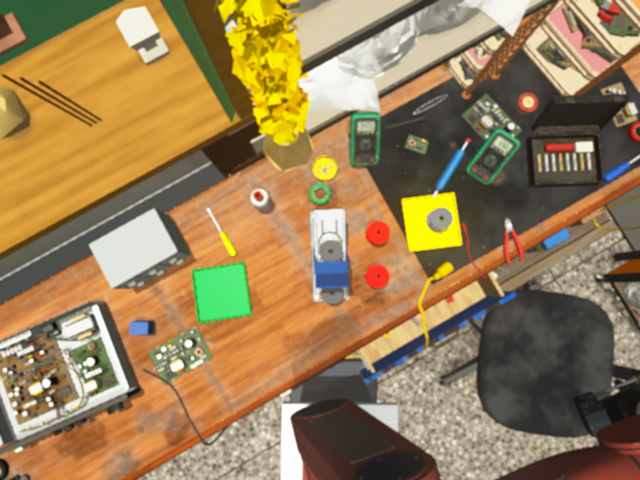

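The scene view shows the rack at about (335,265), with the green tray at (285,415) on the left of it and the yellow tray with the new reel at (358,215). In the top view these are the rack at (330,255), green tray (221,292) and yellow tray (432,222) with its reel at (439,220). Two red lookalike reels stand at top (378,233) and (377,277). The grey reels in the lane at top (331,245) and (333,296) are the job's, as they are grey and on the chute. I'll confirm this in enlarged crops.

```bash
python3 - <<'E'
import cv2
a=cv2.imread("pics/top0.png")[185:325,290:475]; cv2.imwrite("pics/topc.png",cv2.resize(a,None,fx=4,fy=4,interpolation=cv2.INTER_CUBIC))
a=cv2.imread("pics/scene0.png")[190:335,250:440]; cv2.imwrite("pics/scenec.png",cv2.resize(a,None,fx=4,fy=4,interpolation=cv2.INTER_CUBIC))
E
```

```text
(no output)
```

View pics/topc.png

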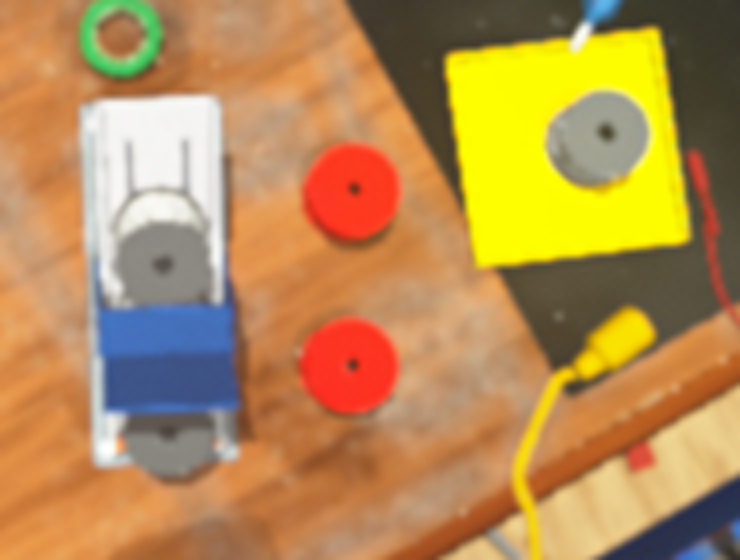

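View pics/scenec.png

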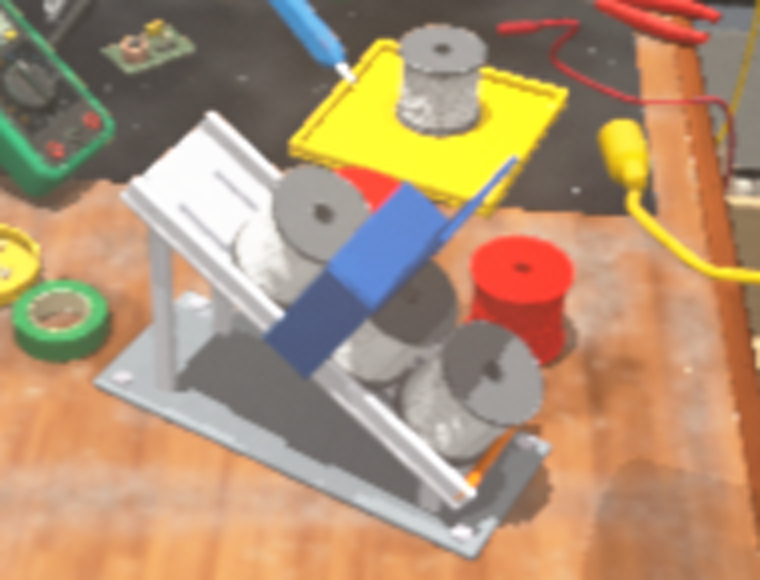

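The crops confirm the reading. The front reel's hub is at scene (373,283) / top (332.5,293), the second at scene (353,264), and the third at scene (331,243) / top (330.5,251). The new reel's hub is at scene (360,202) / top (441.5,218). The red ones are decoys. Next I'll fit the poses from both views.

```bash
cat > h.py <<'E'
import numpy as np, cv2
from bench import r
from scipy.optimize import least_squares
from scipy.spatial.transform import Rotation as Ro
C={n:r.calibration(n) for n in("scene","top")}
def proj(n,X):
    c=C[n]; p=c["R"]@X+c["t"]; f=240/np.tan(np.radians(c["vfov"]/2))
    return np.array([f*p[0]/p[2]+c["cx"],f*p[1]/p[2]+c["cy"]])
def ray(n,uv,z):
    c=C[n]; f=240/np.tan(np.radians(c["vfov"]/2))
    d=c["R"].T@np.array([(uv[0]-c["cx"])/f,(uv[1]-c["cy"])/f,1]); o=-c["R"].T@c["t"]
    return o+d*(z-o[2])/d[2]
def laneR(yaw): return Ro.from_euler("z",yaw)*Ro.from_euler("y",-np.pi/6)
def plan(pos,Rt):
    "turn (deg) then shift (mm, turned tool axes) from the measured pose"
    o=r.get_obs(); R0=Ro.from_euler("xyz",o["orientation"])
    print("turn",(R0.inv()*Rt).as_rotvec(degrees=True).round(1),"shift",(Rt.inv().apply(np.array(pos)-o["ee_pos"])*1e3).round(1))
E
cat > m.py <<'E'
from h import *
T=lambda u,v:(290+u/4,185+v/4); S=lambda u,v:(250+u/4,190+v/4)
obs=[("scene",S(491,371),(0,0,.055),1),("scene",S(411,298),(.062,0,.055),1),("scene",S(323,213),(.124,0,.055),1),
("top",T(162,264),(.124,0,.055),1),("top",T(170,432),(0,0,.055),.7),("top",T(155,97),(.21,0,.014),.5)]
def X(p,q): return laneR(p[2]).apply(q)+[p[0],p[1],.045]
f=lambda p:np.concatenate([w*(proj(n,X(p,q))-uv) for n,uv,q,w in obs])
s=least_squares(f,[.5,-.05,0]); print("lane",s.x,s.fun.reshape(-1,2).round(1))
for n in("scene","top"):
    hsv=cv2.cvtColor(cv2.imread(f"pics/{n}0.png"),cv2.COLOR_BGR2HSV)
    for nm,lo,hi in(("green",(50,150,60),(75,255,255)),("yellow",(26,180,120),(34,255,255))):
        m=cv2.inRange(hsv,lo,hi); cs=cv2.findContours(m,0,1)[0]
        R={("top","green"):(190,255,260,330),("top","yellow"):(395,190,465,255),("scene","green"):(220,360,345,470),("scene","yellow"):(320,195,395,245)}[n,nm]
        cs=[c for c in cs if R[0]<c[:,0,0].mean()<R[2] and R[1]<c[:,0,1].mean()<R[3]]
        c=max(cs,key=cv2.contourArea); W=np.array([ray(n,p[0],.012 if n=="top" else .01)[:2] for p in cv2.convexHull(c)])
        print(n,nm,cv2.minAreaRect((W*1e3).astype(np.float32)))
nr=[("scene",S(441,48)),("top",T(606,131))]
for n,uv in nr: print(n,ray(n,uv,.06))
E
python3 m.py
```

```text
lane [0.47666273 0.02689698 0.03477351] [[ 0.8  0.1]
 [-0.6 -1.8]
 [ 0.1 -0.6]
 [-0.7 -0.3]
 [-1.3  0.4]
 [-0.1  1.6]]
scene green ((452.280517578125, 331.4872741699219), (148.25453186035156, 150.3874053955078), 9.354986190795898)
scene yellow ((653.3092041015625, -260.2518310546875), (151.19021606445312, 151.8191680908203), 7.598650932312012)
top green ((451.8131103515625, 327.21014404296875), (147.53579711914062, 147.58180236816406), 9.128830909729004)
top yellow ((651.0776977539062, -259.4465026855469), (153.8740234375, 155.20286560058594), 7.356039524078369)
scene [ 0.65439039 -0.27202333  0.06      ]
top [ 0.65393481 -0.27524161  0.06      ]
```

```bash
cat >> h.py <<'E'
LY=.0348; LO=np.array([.4767,.0269,.045]); LT=laneR(LY)*Ro.from_euler("x",np.pi)
def lp(x,z,y=0): return LO+laneR(LY).apply([x,y,z])
E
python3 -c "
from h import *
print(lp(0,.17)); plan(lp(0,.17),LT)"
```

```text
[0.39175146 0.0239426  0.19222432]
turn [-5.2 29.7 19.2] shift [ 143.2 -598.3  116.5]
```

Request:
drive_tool(series=[[0,0,-30,0,0,0,0],[0,0,-30,0,0,0,0],[0,0,0,-1.3,7.4,4.8,0],[0,0,0,-1.3,7.4,4.8,0],[0,0,0,-1.3,7.4,4.8,0],[0,0,0,-1.3,7.4,4.8,0],[0,-40,0,0,0,0,0],[0,-40,0,0,0,0,0],[0,-40,0,0,0,0,0],[0,-40,0,0,0,0,0]])

```text
time_s: 1.35
ee_pos: [0.2249, -0.4195, 0.2818]
orientation: [3.141, -0.522, 0.035]
ft_force: [-0.0, -0.3, 0.0]
grip_width: 1.0
finger_force: 0.0
```

Request:
drive_tool(series=[[15,-45,15,0,0,0,0],[15,-45,15,0,0,0,0],[15,-45,15,0,0,0,0],[15,-45,15,0,0,0,0],[15,-45,15,0,0,0,0],[15,-45,15,0,0,0,0],[10,-45,15,0,0,0,0],[5,-45,15,0,0,0,0],[5,-45,15,0,0,0,0],[0,-30,10,0,0,0,0]])

```text
time_s: 2.6
ee_pos: [0.4018, 0.007, 0.2098]
orientation: [-3.128, -0.502, 0.038]
ft_force: [0.1, -1.4, -0.2]
grip_width: 1.001
finger_force: 0.0
```

```bash
python3 -c "
from h import *
plan(lp(0,.17),LT); plan(lp(0,.022),LT)"
```

```text
turn [-0.9  1.2  0.1] shift [-17.  -17.3  10.5]
turn [-0.9  1.2  0.1] shift [-17.  -17.3 158.5]
```

Request:
drive_tool(series=[[0,0,0,0,0,0,0],[0,0,0,0,0,0,0]])

```text
time_s: 2.85
ee_pos: [0.4019, 0.0045, 0.2106]
orientation: [-3.129, -0.502, 0.036]
ft_force: [0.6, 0.1, 0.3]
grip_width: 1.003
finger_force: 0.0
```

```bash
python3 -c "
from h import *
plan(lp(0,.17),LT); plan(lp(0,.022),LT); cv2.imwrite('pics/s1.png',np.hstack([cv2.resize(r.grab_frame('scene')[150:350,230:430],(400,400)),cv2.resize(r.grab_frame('top')[170:340,250:420],(400,400))]))"
```

```text
turn [-0.8  1.2  0.1] shift [-17.4 -19.8  11.2]
turn [-0.8  1.2  0.1] shift [-17.4 -19.8 159.2]
```

View pics/s1.png

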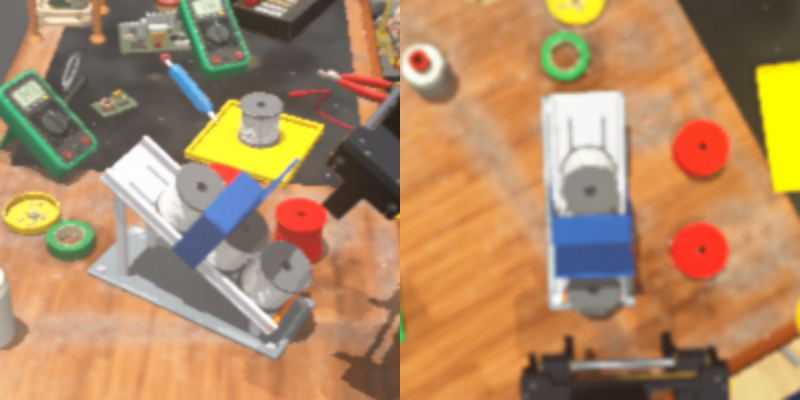

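The gripper waits downhill of the front reel with its fingers at about top-half (565,350) and (690,350), some 20 mm right of the reel's axis at (593,295). The lane is undisturbed. I'll correct that and come down along the lane's z.

Request:
drive_tool(series=[[-9,-10,5,-0.4,0.6,0,0],[-8,-10,5,-0.4,0.6,0,0],[0,0,0,0,0,0,0],[0,0,0,0,0,0,0]])

```text
time_s: 3.45
ee_pos: [0.4019, 0.024, 0.1931]
orientation: [3.141, -0.516, 0.034]
ft_force: [0.2, -0.3, -0.2]
grip_width: 1.0
finger_force: 0.0
```

```bash
python3 -c "
from h import *
plan(lp(0,.022),LT)"
```

```text
turn [ 0.1  0.4 -0. ] shift [ -9.3  -0.3 143.7]
```

Request:
drive_tool(series=[[0,0,25,0,0,0,0],[0,0,25,0,0,0,0],[0,0,10,0,0,0,0],[-5,0,0,0,0.2,0,0],[-4,0,0,0,0.2,0,0],[0,0,0,0,0,0,0],[0,0,0,0,0,0,0]])

```text
time_s: 4.32
ee_pos: [0.4237, 0.0255, 0.1367]
orientation: [3.14, -0.524, 0.035]
ft_force: [0.1, -0.3, 0.0]
grip_width: 0.999
finger_force: 0.0
```

```bash
python3 -c "
from h import *
plan(lp(0,.022),LT);print(r.get_obs()['qpos'].round(2))"
```

```text
turn [ 0.1 -0.   0. ] shift [ 0.   0.5 83.9]
[-0.24 -0.75  2.55  0.18  0.83  1.21]
```

Request:
drive_tool(series=[[0,0,20,0,0,0,0],[0,0,20,0,0,0,0],[0,0,15,0,0,0,0],[0,0,15,0,0,0,0],[0,0,14,0,0,0,0],[0,0,0,0,0,0,0],[0,0,0,0,0,0,1],[0,0,0,0,0,0,1],[0,0,0,0,0,0,1],[0,0,0,0,0,0,1]])

```text
time_s: 5.58
ee_pos: [0.4661, 0.0267, 0.0641]
orientation: [3.14, -0.525, 0.036]
ft_force: [-1.1, -3.8, 4.9]
grip_width: 0.7
finger_force: 30.0
```

```bash
python3 -c "
from h import *
plan(lp(0,.022),LT);print(r.get_obs()['ft_force'],r.get_obs()['grip_width'])"
```

```text
turn [ 0.1 -0.1  0. ] shift [-0.4  0.2 -0.2]
[-1.11528489 -3.7907872   4.91975498] 0.7003417312653442
```

Gripped: the opening is 61 mm, the flange diameter. Lifting square to the lane.

Request:
drive_tool(series=[[0,0,-10,0,0,0,1],[0,0,-15,0,0,0,1],[0,0,-15,0,0,0,1],[0,0,-15,0,0,0,1],[0,0,-15,0,0,0,1],[0,0,-12,0,0,0,1],[0,0,0,0,0,0,1],[0,0,0,0,0,0,1]])

```text
time_s: 6.58
ee_pos: [0.4237, 0.026, 0.1329]
orientation: [3.142, -0.521, 0.035]
ft_force: [-0.1, -0.4, -4.1]
grip_width: 0.698
finger_force: 30.0
```

```bash
python3 -c "
from h import *
D=Ro.from_euler('xyz',[np.pi,0,LY+.5]); plan([.452,.329,.25],D); D=Ro.from_euler('xyz',[np.pi,0,LY]); plan([.452,.329,.2],D)
cv2.imwrite('pics/s2.png',cv2.resize(r.grab_frame('scene')[150:350,230:430],(500,500)))"
```

```text
turn [  7.5 -29.2 -28. ] shift [ 178.8 -246.2 -117.1]
turn [ -0.  -29.8   0. ] shift [  38.9 -301.8  -67.1]
```

View pics/s2.png

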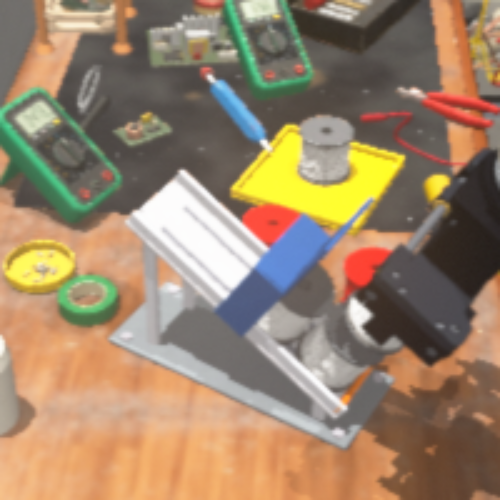

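The front reel is held clear at (365,330). The other two have slid down to the first and second seats at (330,355) and (290,305). I'll move sideways, then turn upright.

Request:
drive_tool(series=[[0,-20,0,0,0,0,1],[0,-35,0,0,0,0,1],[0,-40,0,0,0,0,1],[0,-40,0,0,0,0,1],[0,-40,0,0,0,0,1],[0,-25,0,0,0,0,1],[0,0,0,0,-7.5,0,1],[0,0,0,0,-7.5,0,1],[0,0,0,0,-7.5,0,1],[0,0,0,0,-7.3,0,1]])

```text
time_s: 7.88
ee_pos: [0.4178, 0.2261, 0.1334]
orientation: [-3.141, 0.002, 0.035]
ft_force: [1.2, -0.4, -4.2]
grip_width: 0.7
finger_force: 30.0
```

Request:
drive_tool(series=[[0,0,0,0,0,0,1],[0,0,0,0,0,0,1]])

```text
time_s: 8.12
ee_pos: [0.4168, 0.2255, 0.1328]
orientation: [3.14, -0.002, 0.035]
ft_force: [-0.6, -0.8, -3.5]
grip_width: 0.692
finger_force: 30.0
```

```bash
python3 -c "
from h import *
D=Ro.from_euler('xyz',[np.pi,0,LY]); plan([.452,.329,.06],D)"
```

```text
turn [ 0.1 -0.1  0. ] shift [  38.8 -102.2   72.8]
```

Request:
drive_tool(series=[[13,-34,0,0,0,0,1],[13,-34,0,0,0,0,1],[13,-34,15,0,0,0,1],[0,0,25,0,0,0,1],[0,0,25,0,0,0,1],[0,0,20,0,0,0,1],[0,0,12,0,0,0,1],[0,0,4,0,0,0,1],[0,0,0,0,0,0,1],[0,0,0,0,0,0,1]])

```text
time_s: 9.38
ee_pos: [0.4538, 0.3293, 0.0341]
orientation: [-3.141, -0.004, 0.035]
ft_force: [0.5, -0.4, -4.4]
grip_width: 0.701
finger_force: 30.0
```

Request:
drive_tool(series=[[0,0,3,0,0,0,1],[0,0,2,0,0,0,1],[0,0,1,0,0,0,1],[0,0,0,0,0,0,1]])

```text
time_s: 9.88
ee_pos: [0.4535, 0.3291, 0.0284]
orientation: [3.141, -0.003, 0.035]
ft_force: [-3.1, -2.7, 7.7]
grip_width: 0.701
finger_force: 30.0
```

Touched down, with the force reversed to +7.7 N. Releasing, then going up.

Request:
drive_tool(series=[[0,0,0,0,0,0,0],[0,0,0,0,0,0,0],[0,0,0,0,0,0,0],[0,0,0,0,0,0,0],[0,0,-20,0,0,0,0],[0,0,-30,0,0,0,0],[0,0,-50,0,0,0,0],[0,0,-50,0,0,0,0],[0,0,-50,0,0,0,0],[0,0,-50,0,0,0,0]])

```text
time_s: 11.12
ee_pos: [0.4523, 0.329, 0.2805]
orientation: [-3.141, -0.004, 0.035]
ft_force: [1.1, 0.3, -0.9]
grip_width: 0.998
finger_force: 0.0
```

Request:
drive_tool(series=[[0,0,-30,0,0,0,0],[0,0,-30,0,0,0,0],[0,0,0,0,0,0,0]])

```text
time_s: 11.5
ee_pos: [0.4533, 0.3297, 0.3418]
orientation: [-3.139, -0.009, 0.035]
ft_force: [-0.1, 0.2, 0.2]
grip_width: 1.0
finger_force: 0.0
```

```bash
python3 -c "
from h import *
D=Ro.from_euler('xyz',[np.pi,0,LY]); plan([.654,-.274,.32],D);print(r.get_obs()['qpos'].round(2))
f=r.grab_frame('scene'); cv2.imwrite('pics/s3.png',f[140:480,160:480])"
```

```text
turn [-0.2 -0.5  0. ] shift [179.6 610.3  21.8]
[ 0.49  0.01  1.54 -0.    1.59  2.02]
```

View pics/s3.png

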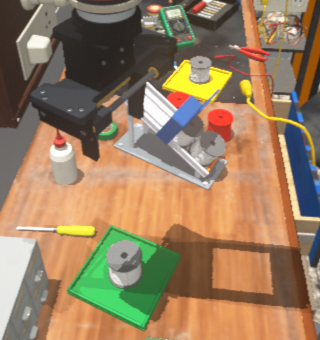

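The reel stands upright in the green tray at (125,262), and the lane shows two reels against the stop. Now the new reel.

Request:
drive_tool(series=[[10,30,0,0,0,0,0],[15,50,0,0,0,0,0],[15,50,0,0,0,0,0],[15,50,0,0,0,0,0],[15,50,0,0,0,0,0],[15,50,0,0,0,0,0],[15,50,0,0,0,0,0],[15,50,0,0,0,0,0],[15,50,0,0,0,0,0],[15,50,0,0,0,0,0]])

```text
time_s: 12.8
ee_pos: [0.6136, -0.147, 0.336]
orientation: [-3.141, -0.0, 0.035]
ft_force: [0.6, -0.2, 0.6]
grip_width: 0.999
finger_force: 0.0
```

Request:
drive_tool(series=[[15,50,0,0,0,0,0],[15,50,0,0,0,0,0],[5,30,22,0,0,0,0],[0,0,50,0,0,0,0],[0,0,50,0,0,0,0],[0,0,50,0,0,0,0],[0,0,40,0,0,0,0],[0,0,0,0,0,0,0],[0,0,0,0,0,0,0]])

```text
time_s: 13.92
ee_pos: [0.6545, -0.2746, 0.1271]
orientation: [3.14, -0.003, 0.035]
ft_force: [-0.0, -0.2, 0.9]
grip_width: 0.999
finger_force: 0.0
```

```bash
python3 -c "
from h import *
D=Ro.from_euler('xyz',[np.pi,0,LY]); plan([.654,-.274,.028],D)"
```

```text
turn [ 0.1 -0.2  0. ] shift [-0.5 -0.6 99.1]
```

Request:
drive_tool(series=[[0,0,25,0,0,0,0],[0,0,25,0,0,0,0],[0,0,20,0,0,0,0],[0,0,20,0,0,0,0],[0,0,9,0,0,0,0],[0,0,0,0,0,0,0],[0,0,0,0,0,0,1],[0,0,0,0,0,0,1],[0,0,0,0,0,0,1],[0,0,0,0,0,0,1]])

```text
time_s: 15.18
ee_pos: [0.6546, -0.2743, 0.0274]
orientation: [3.141, -0.003, 0.035]
ft_force: [-0.4, 0.9, 2.6]
grip_width: 0.695
finger_force: 30.0
```

Request:
drive_tool(series=[[0,0,0,0,0,0,1],[0,0,-15,0,0,0,1],[0,0,-30,0,0,0,1],[0,0,-45,0,0,0,1],[0,0,-45,0,0,0,1],[0,0,-45,0,0,0,1],[0,0,-45,0,0,0,1],[0,0,-45,0,0,0,1],[0,0,0,0,0,0,1],[0,0,0,0,0,0,1]])

```text
time_s: 16.42
ee_pos: [0.6529, -0.2741, 0.2953]
orientation: [-3.141, -0.001, 0.035]
ft_force: [0.0, 0.1, -4.8]
grip_width: 0.7
finger_force: 30.0
```

```bash
python3 -c "
from h import *
plan(lp(.165,.15),LT); print(lp(.165,.15))"
```

```text
turn [-0. 30. -0.] shift [-103.6 -306.9  -16. ]
[0.54455308 0.02926224 0.25740381]
```

Request:
drive_tool(series=[[0,0,0,0,7.5,0,1],[0,0,0,0,7.5,0,1],[0,0,0,0,7.5,0,1],[0,0,0,0,7.5,0,1],[-14,-35,-2,0,0,0,1],[-15,-40,-2,0,0,0,1],[-15,-45,-2,0,0,0,1],[-15,-45,-2,0,0,0,1],[-15,-45,-2,0,0,0,1],[-15,-45,-2,0,0,0,1]])

```text
time_s: 17.68
ee_pos: [0.5591, -0.0208, 0.2582]
orientation: [-3.14, -0.52, 0.034]
ft_force: [0.7, 0.7, -3.0]
grip_width: 0.697
finger_force: 30.0
```

Request:
drive_tool(series=[[-15,-35,-4,0,0,0,1],[0,-17,0,0,0,0,1],[0,0,0,0,0,0,1],[0,0,0,0,0,0,1]])

```text
time_s: 18.18
ee_pos: [0.5441, 0.0289, 0.2563]
orientation: [3.141, -0.523, 0.035]
ft_force: [-0.2, 0.2, -3.0]
grip_width: 0.697
finger_force: 30.0
```

```bash
python3 -c "
from h import *
plan(lp(.165,.025),LT); cv2.imwrite('pics/s4.png',cv2.resize(np.hstack([r.grab_frame('scene')[120:350,200:430],r.grab_frame('top')[140:370,220:450]]),(800,400)))"
```

```text
turn [0. 0. 0.] shift [  1.   -0.4 124.3]
```

View pics/s4.png

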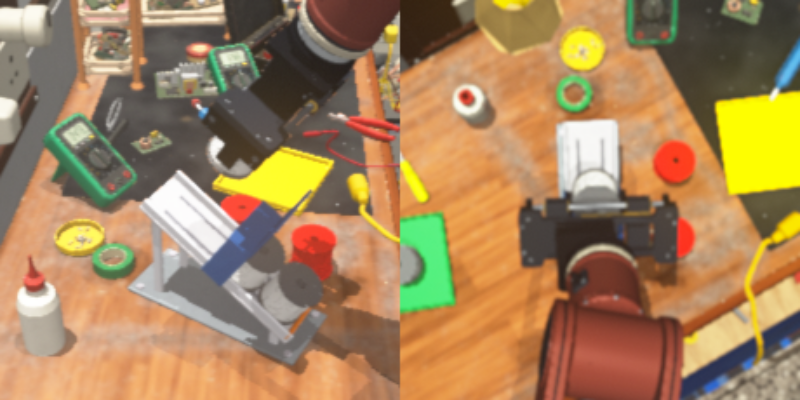

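The new reel hangs above the open top of the lane at (595,190) in the top half, centred. The two reels are seated at (290,290) and (258,258). Lowering.

Request:
drive_tool(series=[[1,0,20,0,0,0,1],[0,0,25,0,0,0,1],[0,0,25,0,0,0,1],[0,0,25,0,0,0,1],[0,0,15,0,0,0,1],[0,0,8,0,0,0,1],[0,0,3,0,0,0,1],[0,0,0,0,0,0,1],[0,0,0,0,0,0,1]])

```text
time_s: 19.4
ee_pos: [0.6068, 0.0311, 0.155]
orientation: [3.141, -0.527, 0.035]
ft_force: [-0.1, -0.2, -3.4]
grip_width: 0.696
finger_force: 30.0
```

```bash
python3 -c "
from h import *
plan(lp(.165,.0225),LT)"
```

```text
turn [ 0.  -0.2  0. ] shift [-2.7 -0.3  7.6]
```

Request:
drive_tool(series=[[0,0,3,0,0,0,1],[0,0,2,0,0,0,1],[0,0,1,0,0,0,1],[0,0,1,0,0,0,1],[0,0,0,0,0,0,1]])

```text
time_s: 20.02
ee_pos: [0.61, 0.0313, 0.1479]
orientation: [3.141, -0.526, 0.035]
ft_force: [-0.3, -0.4, -2.4]
grip_width: 0.698
finger_force: 30.0
```

Request:
drive_tool(series=[[0,0,1,0,0,0,1],[0,0,0,0,0,0,1]])

```text
time_s: 20.27
ee_pos: [0.6105, 0.0313, 0.1471]
orientation: [3.141, -0.526, 0.035]
ft_force: [0.3, -0.5, -3.2]
grip_width: 0.698
finger_force: 30.0
```

```bash
python3 -c "
from h import *
plan(lp(.165,.0225),LT)"
```

```text
turn [ 0.  -0.1  0. ] shift [-2.  -0.2 -1. ]
```

Request:
drive_tool(series=[[0,0,1,0,0,0,1],[0,0,0,0,0,0,1]])

```text
time_s: 20.52
ee_pos: [0.6111, 0.0313, 0.1466]
orientation: [3.141, -0.526, 0.035]
ft_force: [-4.0, -0.7, 0.8]
grip_width: 0.701
finger_force: 30.0
```

Request:
drive_tool(series=[[0,0,1,0,0,0,1],[0,0,0,0,0,0,1]])

```text
time_s: 20.78
ee_pos: [0.6113, 0.0313, 0.1465]
orientation: [3.141, -0.526, 0.036]
ft_force: [-14.6, -1.1, 10.9]
grip_width: 0.697
finger_force: 30.0
```

Contact is square to the lane. Releasing and withdrawing along the lane's z.

Request:
drive_tool(series=[[0,0,0,0,0,0,0],[0,0,0,0,0,0,0],[0,0,0,0,0,0,0],[0,0,0,0,0,0,0],[0,0,0,0,0,0,0],[0,0,-15,0,0,0,0],[0,0,-30,0,0,0,0],[0,0,-40,0,0,0,0],[0,0,-40,0,0,0,0],[0,0,-40,0,0,0,0]])

```text
time_s: 22.02
ee_pos: [0.528, 0.0285, 0.2893]
orientation: [3.141, -0.526, 0.035]
ft_force: [0.5, -0.6, -0.1]
grip_width: 1.002
finger_force: 0.0
```

Request:
drive_tool(series=[[0,20,-10,0,0,0,0],[0,40,0,0,0,0,0],[0,50,0,0,0,0,0],[0,50,0,0,0,0,0],[0,50,0,0,0,0,0],[0,30,0,0,0,0,0],[0,0,0,0,0,0,0],[0,0,0,0,0,0,0]])

```text
time_s: 23.02
ee_pos: [0.532, -0.2109, 0.2966]
orientation: [-3.141, -0.526, 0.035]
ft_force: [0.5, 0.8, 0.0]
grip_width: 1.001
finger_force: 0.0
```

```bash
python3 -c "
from h import *
cv2.imwrite('pics/s5.png',cv2.resize(np.hstack([r.grab_frame('scene')[180:480,160:460],r.grab_frame('top')[140:340,180:380].repeat(3,0).repeat(3,1)[::2,::2]]),(800,400)))"
```

```text
(no output)
```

View pics/s5.png

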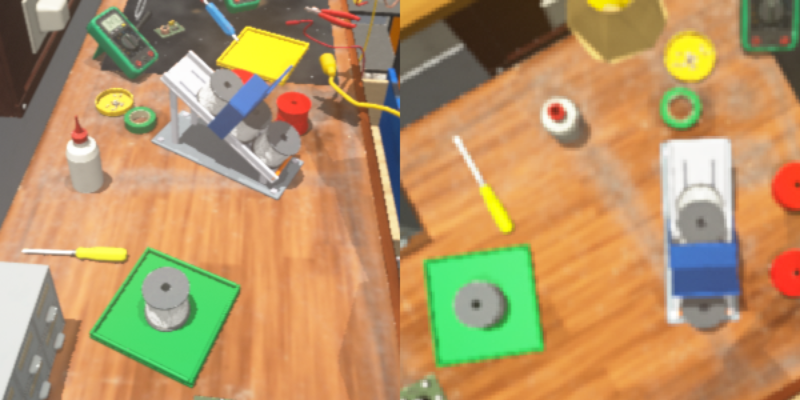

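Three reels stand in line against the stop. The third hub is at top-half (700,222), where the original third reel's hub was. The oldest reel is upright in the green tray at (478,305), and nothing else has moved.

```bash
python3 -c "
from bench import r
print(r.sign_off())"
```

```text
the job is handed in; nothing more can be done
None
```

The oldest reel stands upright in the green tray, the new reel was set down in the lane behind the other two so that all three stand in line against the stop, and the job was handed in at about 23 s.

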